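# Key the chain sprocket onto the gearbox shaft and back it with the collar

### The job

Fit the chain sprocket onto the gearbox's keyed output shaft, hub up: nobody knows where the key has stopped, so rest the sprocket lightly on it, turn it by feel until the keyway finds the key, and ease it down fully home against the shoulder. Then slip the plain collar over the shaft end and set it down flat on the hub. Use light hand pressure throughout: never force, ram or drop either part onto the shaft, let go of both at the end, and leave the other things on the bench where they are.

Things in the scene. Friction and masses are not known exactly. Their poses are not given: they have to be found in the camera images.
- gearbox: Fixed grey worm gearbox lying on wood bearers, blue motor on its far side. Origin on the vertical output-shaft axis at bench height; z up, -x is its front. Housing x -60 to 60, y -61 to 85 mm; round boss 96 mm across on top, 123 mm high. Motor along +x from 58 to 258 mm, its axis at y 50 mm, at most 133 mm high. The worm gear locks the shaft: it cannot be turned by hand.
- shaft_seat (a point): Centre, on the shaft axis, of the 40 mm wide shoulder (132 mm above the bench) that the sprocket must bear on; axes as the gearbox's. The 28 mm round steel shaft rises 62 mm above it, its top 6 mm tapering to 19 mm diameter.
- key_level (a point): Point on the shaft axis at the height of the key's flat top end, 26 mm above the shoulder; axes as the gearbox's, not the key's. The brass-coloured key is 8 mm wide, stands 4.5 mm proud of the shaft and runs up from 2 mm above the shoulder. It points to the front (-x) or up to 0.9 rad either side of that; its angle is not measured. Above it the shaft is plain.
- sprocket_mid (a point): Loose bright steel chain sprocket, 0.4 to 0.65 kg, lying on the bench hub up: toothed plate 8 mm thick and 87 mm across at the bottom, plain round hub 50 mm diameter above it, 34 mm high in all. The point is on its axis, half-way up (17 mm above its underside); z up through the hub. Bore 29.6 mm right through, with one keyway 10 mm wide and 5.2 mm deep along its whole length, on the -x side of this frame.
- collar_mid (a point): Loose dark steel plain shaft collar (ring), about 0.11 kg: 45 mm outside, 29.6 mm bore, 16 mm high, lying flat. The point is on its axis, half-way up.
- pulley: Green V-belt pulley, 80 mm diameter, 31 mm high, not part of the job. Origin under its centre.
- grease_tin: Tin with yellow lid, 70 mm diameter, 60 mm high; bystander. Origin under its centre.
- oil_can: Red can, 60 mm diameter, 160 mm high; bystander. Origin under its centre.
- screwdriver: Yellow-handled screwdriver 200 mm long lying along its x; bystander.
- wrench: Steel wrench 180 mm long lying along its x; bystander.
- hammer: Hammer 260 mm long lying along its x; bystander.
- bearing: Steel ball bearing, 52 mm diameter, 15 mm high; bystander. Origin under its centre.
Mind the look-alikes: they are no part of the job. What is shaped like the part that bears sprocket_mid but brown or orange is not meant. What is shaped like the part that bears collar_mid but yellow is not meant.

How it is judged:
By the outcome, as a careful person would: the job done as asked, in the order asked, and still so for the second after the job is handed in, with the robot touching nothing.
It also fails if it takes over 72 s, if anything falls off the work surface, if the arm or the gripper's body presses on something with over 40 N, if the wrist force passes 120 N, or if a joint passes its speed limit or range.

### The arm

A 6-joint arm with a two-finger parallel gripper is mounted at the origin on the work surface. World frame = base frame: x ahead of the robot, y to its left, z up, the work surface at z = 0. Lengths are in m, angles in rad, forces in N, time in s.
With the tool pointing down it reaches from about 0.35 to 0.875 m from the base axis. Payload 4.2 kg.
Tool frame: the origin (TCP) lies at the very end of the fingers, on their centre line; the grasp point (between the pads) lies 19 mm behind it; x points along the fingers, z is the direction in which the jaws open and shut, and the axes are right-handed (so a half turn about x gives the same grasp; the last joint's range is limited). The gripper opens to 87 mm and grips with 3 to 60 N. Pads are 19 mm wide; open, the fingers measure 117 mm over their backs; the gripper's body (75 mm by 190 mm) begins 51 mm behind the grasp point.
Start: joints at [-0.916, 0.385, 0.008, 0, -1.194, -0.259], TCP at [0.241, -0.577, 0.223] pointing down, gripper open.
Joint ranges: [-3.14, 3.14], [-1.21, 2.06], [-1.07, 1.41], [-3.16, 2.05], [-2.99, -0.16], [-3.1, 3.1]. Speed limits (rad/s): [2.79, 2.79, 3.14, 3.14, 3.14, 3.14].

### API

Orientations are given as a unit quaternion [w, x, y, z].
In Python, from station import r gives the robot as it stands. The module is installed in compiled form; this text tells all that it offers.
- The arm moves only by the tool play_rows, never from a script. Its argument "commands" is a list that holds one entry, the list of rows, each a list of 4 numbers: the shift along the tool's x, y, z in mm, then the turn about the tool's x in rad. A call has 1 to 5 rows; each row shifts and turns the commanded pose from where the row before left it, along the tool's axes as they then stand; what a row does not reach is not made up. A row lasts 1/12 s, in which the tool goes at most 41.7 mm and 7.16 degrees, less where a joint would pass 70% of its speed; a pose out of reach is approached as far as the arm can. A call is refused whole if a number of a shift passes 41.7 or a number of a turn 0.125, either way. A call with a gripper value outside its range is refused whole. "grip" is the opening, from -1 (shut) to 1 (fully open), so that 0 is half open, set as the call begins (left out, the last holds). The fingers move at their own pace and stop on an object; "squeeze" is the grip in N (left out, the last holds). Time passes only in rows, so rows that do not move let the fingers close. It gives the time, the measured TCP pose, the force and the opening at its end, in the units of the state.
- r.observe(): the state, without advancing time (a new reading comes with each control period).
- r.grab_frame(name): name is "scene" or "top"; returns the picture (420x560x3 uint8, red, green, blue); there is no depth.
- r.camera_info(name): a dict with "intrinsics" (3x3 intrinsics, pixels), "k1" (the pictures are not rectified: a ray, as slopes to the right and down, at radius r is drawn at 1 + k1 r^2 times it, then the intrinsics apply), "R" (3x3) and "t" (3): a world point X has camera coordinates R X + t. Camera axes: x right, y down, z forward; pixel columns grow to the right and rows downward; lengths in m; the calibration is good to about 2 mm. A picture is of the moment at which its call begins. camera_info takes no time and is no camera call.
- r.job_done(): hands the job in, once; it reports no verdict.
Trained networks look in the newest picture that a camera, given by its name, has taken for a name from the list of things; names that differ only in an ending like _2 or _b are one class to them, and where a whole thing is asked for, a point or a joint stands for the part that bears it (a point fixed in the world has none). Each returns a list of dicts, best first, with "confidence" (0 to 1); they miss things now and then, are a little off and sometimes report something else, mostly with a low value. They report only what shows in the picture. A call takes as long as a camera call. They do not tell look-alikes from the thing itself.
- r.look_for(camera, query): "box" ([centre column, centre row, width, height] in pixels, round what is visible of it).
- r.masks_of(camera, query): "mask" (420x560 bool, what is visible of it) and "box" ([centre column, centre row, width, height] in pixels, round what is visible of it).
- r.place_of(camera, query): "pixel" ([row, column] in pixels: a listed point, or the origin of a listed thing).
The state is a dict: "clock": time; "qpos": joint angles; "joint_velocities": joint speeds; "joint_efforts": joint torques, N m; "tool_pos": TCP position; "eef_rot": TCP orientation; "contact_force": force on the tool from outside, world axes, zero at the start; "moment": the same for the moment, N m; "width": opening from 0.0 (shut) to 1.0 (fully open).
Only numpy, scipy, OpenCV 4.12 (cv2) and the standard library are available. Lean on these libraries where they do the work, as an engineer would, in place of code of your own. Each camera call takes 0.05 s, during which the arm holds its last target.

## Working session

There is one attempt and no reset: what is moved stays moved. The work goes in short steps, Python scripts to look and compute and a tool call to move; the robot and the scene stay as the last step left them, time stands still between calls to the robot, and variables do not carry over. Pictures are saved under pics/ and viewed, and the job is handed in when it is done.

Besides the shell and the picture viewer there is one more tool, called as name(argument=value, ...), one argument or row to a line, values as JSON. play_rows: Moves the arm, as the interface text tells. Its arguments: {"type":"object","properties":{"commands":{"type":"array","items":{"type":"array","items":{"type":"array","items":{"type":"number"}}}},"grip":{"type":"number"},"squeeze":{"type":"number"}},"required":["commands"]}

```bash
mkdir -p pics; cat > h.py <<'E'
from station import r
import numpy as np, cv2
def save(cam,n):
    im=r.grab_frame(cam); cv2.imwrite(f'pics/{n}.png',cv2.cvtColor(im,cv2.COLOR_RGB2BGR)); return im
def proj(cam,X):
    c=r.camera_info(cam); X=np.atleast_2d(X)
    P=X@np.array(c['R']).T+np.array(c['t']); s=P[:,:2]/P[:,2:]
    s=s*(1+c['k1']*(s**2).sum(1,keepdims=True)); K=np.array(c['intrinsics'])
    return np.c_[s[:,0]*K[0,0]+K[0,2],s[:,1]*K[1,1]+K[1,2]]
def ray(cam,u,v):
    c=r.camera_info(cam);K=np.array(c['intrinsics'])
    s=np.array([(u-K[0,2])/K[0,0],(v-K[1,2])/K[1,1]]);d=s.copy()
    for _ in range(30): d=s/(1+c['k1']*(d@d))
    R=np.array(c['R']);t=np.array(c['t'])
    return -R.T@t, R.T@np.r_[d,1]
def atz(cam,u,v,z):
    o,d=ray(cam,u,v); return o+d*(z-o[2])/d[2]
E
python3 - <<'E'
from h import *
print(r.observe())
for c in('scene','top'):
    save(c,c+'0'); i=r.camera_info(c); print(c,i['intrinsics'],i['k1'],-np.array(i['R']).T@np.array(i['t']), i['R'])
E
```

```text
{'clock': 0.0, 'qpos': array([-9.16370048e-01,  3.85544397e-01,  6.63186864e-03, -5.34742247e-04,
       -1.19401885e+00, -2.58623343e-01]), 'joint_velocities': array([-1.16116599e-04,  3.08519217e-04, -8.69085128e-05,  4.98992066e-04,
       -1.08653266e-03, -9.51298725e-04]), 'joint_efforts': array([-1.23400398e-03, -3.90667498e+01,  1.87402654e+01,  4.21993107e+00,
        1.10889706e-02, -1.89799180e-04]), 'tool_pos': array([ 0.24077   , -0.57609901,  0.22146402]), 'eef_rot': array([ 0.39240249, -0.5878501 ,  0.39158228,  0.58916539]), 'contact_force': array([0.15555791, 0.04675513, 0.0685588 ]), 'moment': array([-0.00918139,  0.02421866, -0.03404045]), 'width': 1.000728415365078}
scene [[414.29585572   0.         278.89619745]
 [  0.         414.29585572 213.23813772]
 [  0.           0.           1.        ]] 0.028306867624158134 [ 1.15786502 -0.47610215  1.09628518] [[ 0.59768941  0.80165089  0.01110045]
 [ 0.63264456 -0.46308753 -0.62073409]
 [-0.49247155  0.37802883 -0.78394258]]
top [[385.32897482   0.         278.00668697]
 [  0.         385.32897482 210.8435489 ]
 [  0.           0.           1.        ]] -0.07969473908460538 [0.46870446 0.03146456 1.27039974] [[-0.00956877 -0.9999372   0.00583339]
 [-0.99723292  0.00911248 -0.07377988]
 [ 0.07372209 -0.00652324 -0.99725749]]
```

View pics/scene0.png

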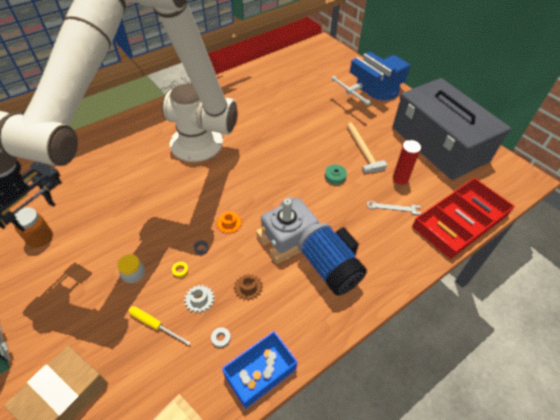

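View pics/top0.png

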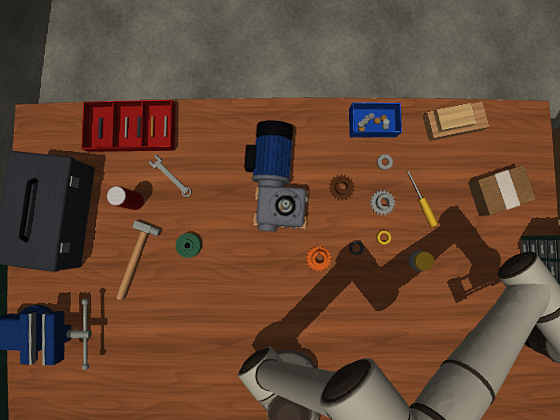

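Scene: bright sprocket at about (199,298) scene / (382,203) top. The dark collar is at (201,247) / (356,247) and the shaft at (287,207) / (285,205). The orange and brown sprockets and the yellow ring are decoys.

```bash
python3 - <<'E'
from h import *
def crop(im,n,x0,y0,x1,y1,f):
    cv2.imwrite(f'pics/{n}.png',cv2.cvtColor(cv2.resize(im[y0:y1,x0:x1],None,fx=f,fy=f,interpolation=cv2.INTER_CUBIC),cv2.COLOR_RGB2BGR))
a=r.grab_frame('scene')
for q in('sprocket_mid','collar_mid','shaft_seat','key_level','gearbox'):
    print('s',q,[(np.round(d['pixel'][::-1],1),round(d['confidence'],2)) for d in r.place_of('scene',q)])
crop(a,'s_parts',160,190,280,320,6); crop(a,'s_gb',245,180,345,260,8)
b=r.grab_frame('top')
for q in('sprocket_mid','collar_mid','shaft_seat','key_level','gearbox'):
    print('t',q,[(np.round(d['pixel'][::-1],1),round(d['confidence'],2)) for d in r.place_of('top',q)])
crop(b,'t_parts',335,180,435,265,8); crop(b,'t_gb',235,165,325,240,8)
for cam in('scene','top'):
  for q in('sprocket_mid','collar_mid'):
    print(cam,q,[(np.round(d['box'],1),round(d['confidence'],2)) for d in r.masks_of(cam,q)])
E
```

```text
s sprocket_mid [(array([197.2, 295.3]), 0.61), (array([229.1, 219. ]), 0.59), (array([359.6, 149.3]), 0.28)]
s collar_mid [(array([200.1, 248.6]), 0.57), (array([181.5, 269.7]), 0.46)]
s shaft_seat [(array([284.3, 213.1]), 0.94)]
s key_level [(array([287.3, 209.2]), 0.72)]
s gearbox [(array([285.6, 242. ]), 0.83), (array([160.3, 326.5]), 0.48)]
t sprocket_mid [(array([379.1, 202. ]), 0.93), (array([323.9, 256.5]), 0.64), (array([345.5, 189.4]), 0.59)]
t collar_mid [(array([384. , 235.7]), 0.53), (array([355.8, 251.5]), 0.45), (array([384.4, 160.4]), 0.18)]
t shaft_seat [(array([287.5, 202.2]), 0.95), (array([380.6, 199.6]), 0.52)]
t key_level [(array([283.7, 203.9]), 0.88)]
t gearbox [(array([285.2, 210.5]), 0.65), (array([171.2, 178.1]), 0.53)]
scene sprocket_mid [(array([248.9, 287.2,  32.5,  28.1]), 0.95), (array([229.3, 222.6,  28. ,  22.1]), 0.79), (array([196.8, 296.8,  26.9,  29.6]), 0.76), (array([151.6, 321.1,  45.1,  28.5]), 0.58)]
scene collar_mid [(array([199.8, 247.2,  16.1,  14.4]), 0.54), (array([180.5, 269.7,  14.8,  17.2]), 0.52)]
top sprocket_mid [(array([320.8, 260.2,  24.8,  24.7]), 0.81), (array([382.1, 201.6,  27.5,  29.1]), 0.79)]
top collar_mid [(array([357. , 249.4,  15.4,   9.1]), 0.52)]
```

View pics/t_parts.png

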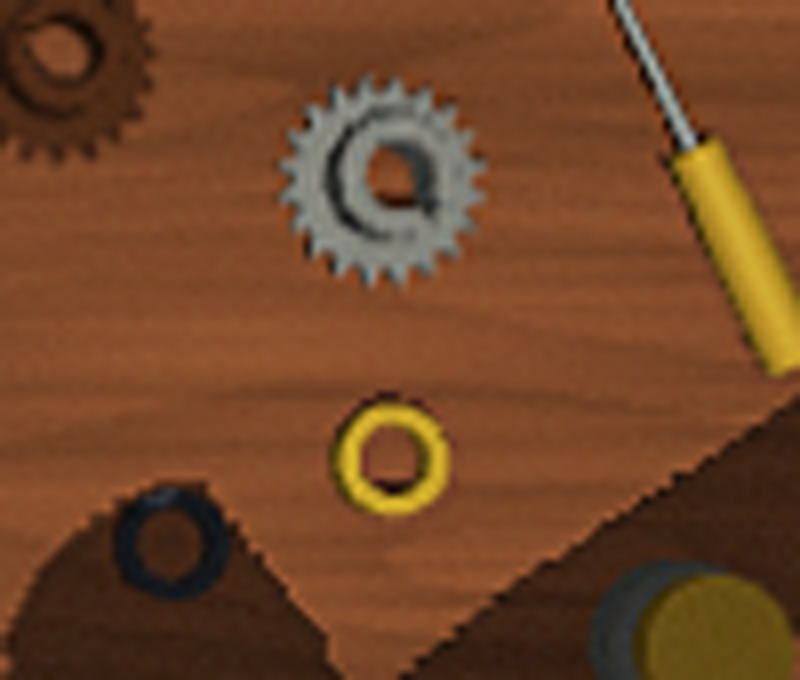

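View pics/t_gb.png

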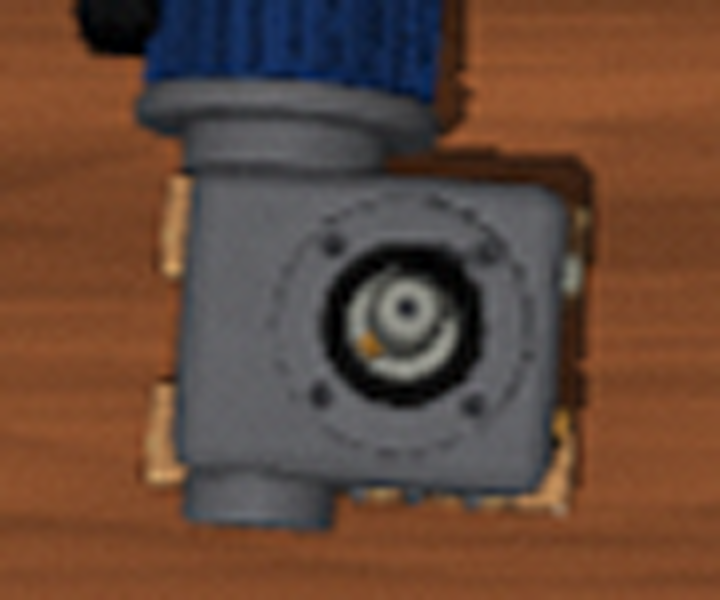

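View pics/s_parts.png

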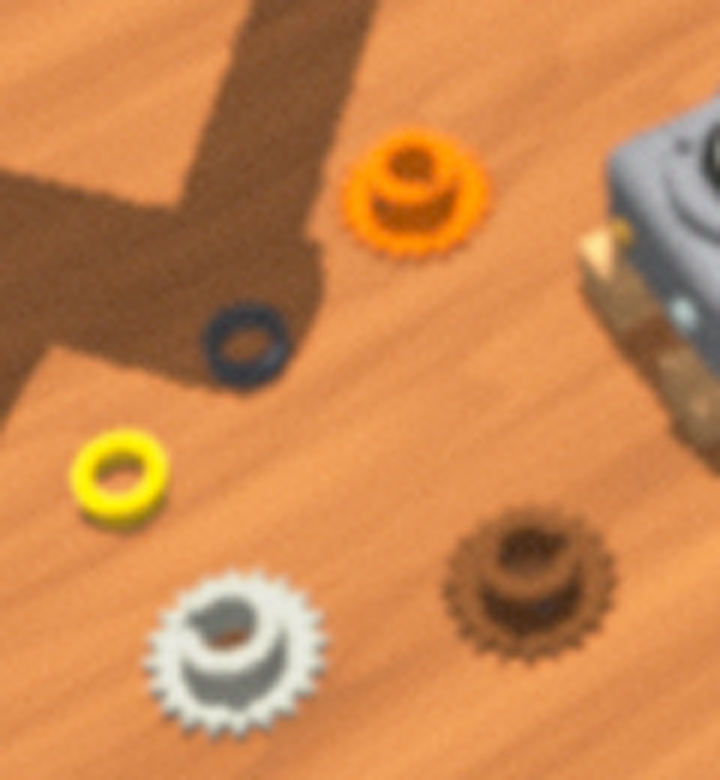

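View pics/s_gb.png

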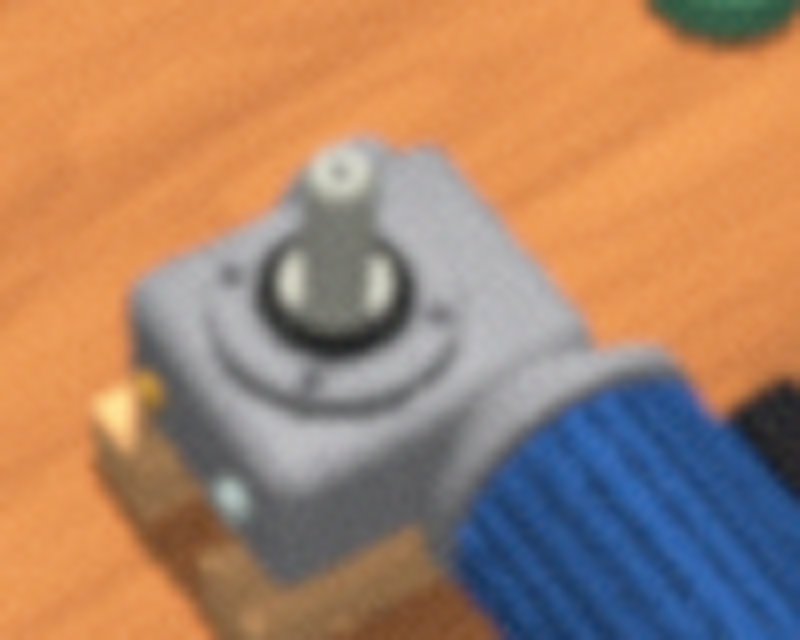

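```bash
cat >> h.py <<'E'
def tri(ps,pt):
    (o1,d1),(o2,d2)=ray('scene',*ps),ray('top',*pt)
    d1/=np.linalg.norm(d1);d2/=np.linalg.norm(d2)
    s=np.linalg.lstsq(np.c_[d1,-d2],o2-o1,rcond=None)[0]
    a,b=o1+s[0]*d1,o2+s[1]*d2
    return (a+b)/2,np.linalg.norm(a-b)
E
python3 - <<'E'
from h import *
def c(x,y,f,x0,y0): return ((x+.5)/f-.5+x0,(y+.5)/f-.5+y0)
S=c(236,651,6,160,190);T=c(382,181,8,335,180)
print('sprk',tri(S,T),atz('scene',*S,.005),atz('top',*T,.006))
S=c(246,344,6,160,190);T=c(171,543,8,335,180)
print('coll',tri(S,T),atz('scene',*S,.009),atz('top',*T,.01))
S=c(341,172,8,245,180);T=c(408,307,8,235,165)
print('shaft',tri(S,T),atz('scene',*S,.194),atz('top',*T,.194))
T=c(402,326,8,235,165);print('seat/ring',atz('top',*T,.132))
T=c(370,345,8,235,165);print('key',atz('top',*T,.158))
# overlays
im=r.grab_frame('top'); 
E
```

```text
sprk (array([ 0.58773035, -0.32258029,  0.0084286 ]), np.float64(0.0004683638105660422)) [ 0.58608549 -0.32191128  0.005     ] [ 0.58783307 -0.32346398  0.006     ]
coll (array([ 0.4393465 , -0.23067489,  0.01117268]), np.float64(0.0003568745528610655)) [ 0.43778749 -0.23032155  0.009     ] [ 0.4394186  -0.23076698  0.01      ]
shaft (array([0.57038539, 0.00332568, 0.19556442]), np.float64(0.0006855556010319095)) [0.56956281 0.00443952 0.194     ] [0.57032659 0.00301046 0.194     ]
seat/ring [0.56912553 0.00367472 0.132     ]
key [0.56003094 0.01597296 0.158     ]
```

```bash
cat > ov.py <<'E'
from h import *
def up(im,x0,y0,x1,y1,f): return cv2.cvtColor(cv2.resize(im[y0:y1,x0:x1],None,fx=f,fy=f,interpolation=cv2.INTER_CUBIC),cv2.COLOR_RGB2BGR)
def draw(I,cam,P,x0,y0,f,col):
    p=proj(cam,P); q=np.c_[(p[:,0]-x0+.5)*f-.5,(p[:,1]-y0+.5)*f-.5]
    cv2.polylines(I,[np.round(q).astype(np.int32).reshape(-1,1,2)],True,col,1)
def circ(c,rad,z):
    t=np.linspace(0,2*np.pi,73); return np.c_[c[0]+rad*np.cos(t),c[1]+rad*np.sin(t),np.full(73,z)]
def bore(c,yaw,z): # yaw = direction of keyway
    a=np.arcsin(5/14.8); t=np.linspace(a,2*np.pi-a,60)
    p=np.c_[14.8*np.cos(t),14.8*np.sin(t)]; p=np.r_[p,[[20,-5],[20,5]]]/1000
    R=np.array([[np.cos(yaw),-np.sin(yaw)],[np.sin(yaw),np.cos(yaw)]])
    p=p@R.T; return np.c_[p+c[:2],np.full(len(p),z)]
E
python3 - <<'E'
from ov import *
c=(.587,-.3226)
a=cv2.imread('pics/scene0.png')[...,::-1];b=cv2.imread('pics/top0.png')[...,::-1]
rows=[]
for k,yaw in enumerate(np.radians([-120,-135,-150])):
    A=up(a,180,280,218,316,10);B=up(b,364,185,402,221,10)
    for I,cam,x0,y0 in((A,'scene',180,280),(B,'top',364,185)):
        draw(I,cam,bore(c,yaw,.034),x0,y0,10,(0,0,255))
        if k==0: draw(I,cam,circ(c,.0435,.008),x0,y0,10,(0,255,0));draw(I,cam,circ(c,.025,.034),x0,y0,10,(255,0,0))
    rows.append(np.vstack([A,B]))
I=np.hstack(rows); cv2.imwrite('pics/ov1.png',cv2.resize(I,(800,505)))
E
```

```text
(no output)
```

View pics/ov1.png

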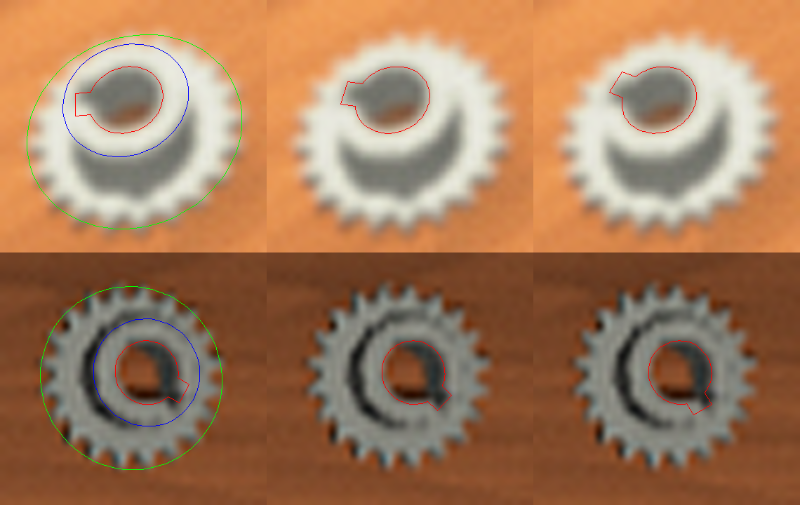

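```bash
cat > go.py <<'E'
import sys
from h import *
from scipy.spatial.transform import Rotation as Rt
def st():
    o=r.observe(); q=o['eef_rot']; return o,np.array(o['tool_pos']),Rt.from_quat([q[1],q[2],q[3],q[0]]).as_matrix()
def rep(target=None):
    o,p,R=st()
    print('t%.2f'%o['clock'],'p',np.round(p*1000,1),'F',np.round(o['contact_force'],1),'M',np.round(o['moment'],2),'w%.3f'%o['width'],'q',np.round(o['qpos'],2))
    print('toolx',np.round(R[:,0],3),'y yaw %.2f'%np.degrees(np.arctan2(R[1,1],R[0,1])),'z yaw %.2f deg'%np.degrees(np.arctan2(R[1,2],R[0,2])))
    if target is not None: print('delta tool mm',np.round(R.T@(np.array(target)-p)*1000,1))
if __name__=='__main__':
    rep([float(x) for x in sys.argv[1:4]] if len(sys.argv)>3 else None)
E
python3 go.py .587 -.3226 .1
```

```text
t0.95 p [ 241.  -576.7  222.6] F [0.1 0.1 0.2] M [ 0.01  0.03 -0.  ] w1.001 q [-0.92  0.38  0.01  0.   -1.19 -0.26]
toolx [ 0. -0. -1.] y yaw -157.32 z yaw 112.68 deg
delta tool mm [ 122.6 -417.2  101. ]
```

play_rows(
  commands=[
    [[0,-38,9,0],[0,-38,9,0],[0,-38,9,0],[0,-38,9,0],[0,-38,9,0]],
  ],
  grip=1,
  squeeze=20,
)

```text
clock: 1.37
tool_pos: [0.4001, -0.4607, 0.2228]
eef_rot: [-0.392, 0.589, -0.392, -0.588]
contact_force: [0.6, -0.7, -0.1]
width: 0.996
```

play_rows(
  commands=[
    [[0,-38,9,0],[0,-38,9,0],[10,-38,9,0],[10,-38,9,0],[10,-38,9,0]],
  ],
)

```text
clock: 1.78
tool_pos: [0.5584, -0.3457, 0.1926]
eef_rot: [-0.392, 0.589, -0.392, -0.588]
contact_force: [0.3, -0.5, -0.5]
width: 1.001
```

play_rows(
  commands=[
    [[0,0,0,-0.12],[0,0,0,-0.12],[0,0,0,-0.12],[0,0,0,-0.12],[0,0,0,-0.12]],
  ],
)

```text
clock: 2.2
tool_pos: [0.5571, -0.3469, 0.1924]
eef_rot: [0.198, -0.679, 0.198, 0.679]
contact_force: [0.1, 0.6, 0.5]
width: 0.996
```

play_rows(
  commands=[
    [[0,0,0,-0.12],[0,0,0,-0.12],[0,0,0,-0.09],[0,0,0,0]],
  ],
)

```text
clock: 2.53
tool_pos: [0.5569, -0.3471, 0.1925]
eef_rot: [0.086, -0.702, 0.086, 0.702]
contact_force: [0.3, -0.2, 0.1]
width: 1.001
```

```bash
python3 go.py .587 -.3226 .011
```

```text
t2.53 p [ 556.9 -347.1  192.5] F [ 0.3 -0.2  0.1] M [ 0.01  0.12 -0.07] w1.001 q [-0.31  0.46  0.05  0.   -1.16  0.07]
toolx [-0. -0. -1.] y yaw -103.95 z yaw 166.05 deg
delta tool mm [181.5 -31.  -23.3]
```

play_rows(
  commands=[
    [[20,-31,-23.3,0],[41,0,0,0],[41,0,0,0],[35,0,0,0],[0,0,0,0]],
  ],
)

```text
clock: 2.95
tool_pos: [0.5802, -0.3213, 0.0478]
eef_rot: [0.089, -0.696, 0.086, 0.707]
contact_force: [-1.5, 0.7, -1.1]
width: 1.004
```

```bash
python3 go.py .587 -.3226 .011; python3 - <<'E'
from ov import *
a=r.grab_frame('scene');b=r.grab_frame('top')
cv2.imwrite('pics/ab1.png',np.hstack([up(a,160,240,240,320,5),up(b,345,165,425,245,5)]))
E
```

```text
t2.95 p [ 580.2 -321.3   47.8] F [-1.5  0.7 -1.1] M [0.07 0.31 0.  ] w1.004 q [-0.26  0.61 -0.08 -0.   -0.9   0.02]
toolx [-0.015  0.007 -1.   ] y yaw -104.27 z yaw 165.74 deg
delta tool mm [36.7 -0.3 -7.5]
```

View pics/ab1.png

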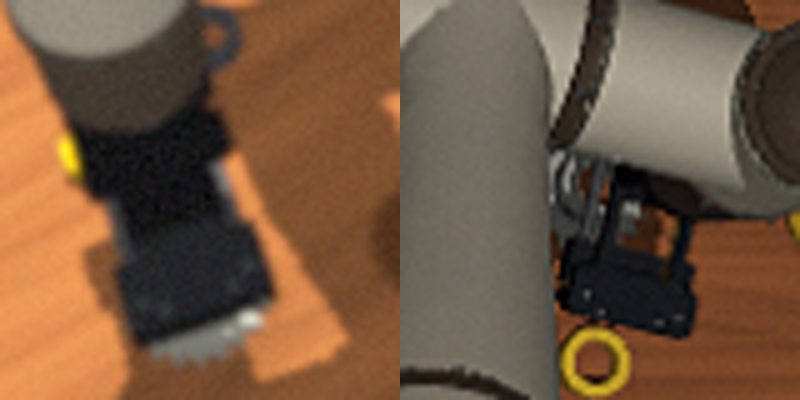

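The view is partly occluded by the arm. The gripper is over the bright sprocket, and the yellow ring is untouched. Next I check that the arm has settled.

play_rows(
  commands=[
    [[0,0,0,0],[0,0,0,0]],
  ],
)

```text
clock: 3.22
tool_pos: [0.5878, -0.3247, 0.06]
eef_rot: [-0.086, 0.704, -0.087, -0.7]
contact_force: [0.5, -0.7, -0.3]
width: 0.999
```

```bash
python3 go.py .587 -.3226 .012
```

```text
t3.22 p [ 587.8 -324.7   60. ] F [ 0.5 -0.7 -0.3] M [-0.01  0.1   0.03] w0.999 q [-0.26  0.6  -0.07  0.   -0.9   0.02]
toolx [ 0.006 -0.002 -1.   ] y yaw -104.05 z yaw 165.95 deg
delta tool mm [48.  -1.9  1.6]
```

play_rows(
  commands=[
    [[0,0,0,0],[0,0,0,0],[0,0,0,0]],
  ],
)

```text
clock: 3.47
tool_pos: [0.5862, -0.324, 0.0579]
eef_rot: [-0.086, 0.703, -0.087, -0.701]
contact_force: [0.3, 0.6, -0.4]
width: 0.999
```

```bash
python3 go.py .587 -.3226 .012
```

```text
t3.47 p [ 586.2 -324.    57.9] F [ 0.3  0.6 -0.4] M [0.04 0.1  0.04] w0.999 q [-0.26  0.6  -0.07  0.   -0.9   0.02]
toolx [ 0.002 -0.001 -1.   ] y yaw -104.05 z yaw 165.95 deg
delta tool mm [45.9 -1.6 -0.3]
```

play_rows(
  commands=[
    [[15,-1.2,0,0],[15,0,0,0],[10,0,0,0],[5,0,0,0],[0,0,0,0]],
  ],
)

```text
clock: 3.88
tool_pos: [0.5852, -0.3224, 0.0101]
eef_rot: [0.087, -0.701, 0.086, 0.703]
contact_force: [-0.0, 0.0, -0.3]
width: 1.0
```

play_rows(
  commands=[
    [[0,0,0,0],[0,0,0,0],[0,0,0,0]],
  ],
)

```text
clock: 4.13
tool_pos: [0.5866, -0.3229, 0.0124]
eef_rot: [-0.086, 0.702, -0.087, -0.701]
contact_force: [0.3, 0.3, 0.1]
width: 1.0
```

```bash
python3 go.py .587 -.3226 .012
```

```text
t4.13 p [ 586.6 -322.9   12.4] F [0.3 0.3 0.1] M [ 0.02  0.06 -0.01] w1.000 q [-0.26  0.65 -0.1   0.   -0.81  0.02]
toolx [ 0.002 -0.001 -1.   ] y yaw -104.03 z yaw 165.97 deg
delta tool mm [ 0.4 -0.4 -0.3]
```

Now close. 50 mm out of 87 gives a width of about 0.575.

play_rows(
  commands=[
    [[0,0,0,0],[0,0,0,0],[0,0,0,0],[0,0,0,0],[0,0,0,0]],
  ],
  grip=-1,
  squeeze=25,
)

```text
clock: 4.55
tool_pos: [0.586, -0.3226, 0.0115]
eef_rot: [-0.086, 0.702, -0.086, -0.702]
contact_force: [-0.4, 0.3, 0.0]
width: 0.704
```

play_rows(
  commands=[
    [[0,0,0,0],[0,0,0,0],[0,0,0,0]],
  ],
)

```text
clock: 4.8
tool_pos: [0.5864, -0.3227, 0.0115]
eef_rot: [-0.086, 0.702, -0.086, -0.702]
contact_force: [0.8, -0.4, -0.4]
width: 0.573
```

```bash
python3 go.py .587 -.3226 .012
```

```text
t4.80 p [ 586.4 -322.7   11.5] F [ 0.8 -0.4 -0.4] M [-0.05 -0.23  0.03] w0.573 q [-0.26  0.65 -0.11  0.   -0.81  0.02]
toolx [ 0.001 -0.    -1.   ] y yaw -104.03 z yaw 165.97 deg
delta tool mm [-0.5 -0.3 -0.5]
```

play_rows(
  commands=[
    [[-5,0,0,0],[-15,0,0,0],[-30,0,0,0],[-35,0,0,0],[-35,0,0,0]],
  ],
)

```text
clock: 5.22
tool_pos: [0.5839, -0.3218, 0.1303]
eef_rot: [0.087, -0.7, 0.086, 0.704]
contact_force: [1.0, -0.4, -4.0]
width: 0.573
```

play_rows(
  commands=[
    [[-35,0,0,0],[-35,0,0,0],[-25,0,0,0],[-15,0,0,0],[0,0,0,0]],
  ],
)

```text
clock: 5.63
tool_pos: [0.5868, -0.323, 0.2453]
eef_rot: [-0.086, 0.704, -0.087, -0.7]
contact_force: [1.3, 0.2, -4.4]
width: 0.572
```

```bash
python3 go.py .570 .0035 .24
```

```text
t5.63 p [ 586.8 -323.   245.3] F [ 1.3  0.2 -4.4] M [-0.06 -0.04 -0.07] w0.572 q [-0.26  0.45  0.16  0.   -1.28  0.02]
toolx [ 0.006 -0.002 -1.   ] y yaw -104.03 z yaw 165.97 deg
delta tool mm [   4.5 -312.7   95.5]
```

play_rows(
  commands=[
    [[0,-15,4.5,0],[0,-31,9.5,0],[0,-34,10.5,0],[0,-34,10.5,0],[0,-34,10.5,0]],
  ],
)

```text
clock: 6.05
tool_pos: [0.5753, -0.1658, 0.2379]
eef_rot: [0.087, -0.699, 0.086, 0.704]
contact_force: [0.6, -0.1, -4.5]
width: 0.575
```

play_rows(
  commands=[
    [[0,-34,10.5,0],[0,-34,10.5,0],[0,-34,10.5,0],[0,-31,9.5,0],[0,-20,5.5,0]],
  ],
)

```text
clock: 6.47
tool_pos: [0.5671, -0.0051, 0.2384]
eef_rot: [0.086, -0.7, 0.086, 0.704]
contact_force: [0.8, -0.3, -5.4]
width: 0.572
```

play_rows(
  commands=[
    [[0,-11,3,0.05],[0,0,0,0.1],[0,0,0,0.12],[0,0,0,0.12],[0,0,0,0.12]],
  ],
)

```text
clock: 6.88
tool_pos: [0.5672, 0.0036, 0.2382]
eef_rot: [0.262, -0.654, 0.264, 0.659]
contact_force: [-0.8, 0.5, -5.9]
width: 0.577
```

play_rows(
  commands=[
    [[0,0,0,0.12],[0,0,0,0.12],[0,0,0,0.12],[0,0,0,0.12],[0,0,0,0.12]],
  ],
)

```text
clock: 7.3
tool_pos: [0.5672, 0.0034, 0.2382]
eef_rot: [0.443, -0.548, 0.447, 0.551]
contact_force: [-0.1, -0.2, -5.8]
width: 0.575
```

play_rows(
  commands=[
    [[0,0,0,0.12],[0,0,0,0.12],[0,0,0,0.1],[0,0,0,0.05],[0,0,0,0]],
  ],
)

```text
clock: 7.72
tool_pos: [0.5673, 0.0034, 0.2384]
eef_rot: [0.54, -0.453, 0.544, 0.456]
contact_force: [-0.4, -0.7, -4.3]
width: 0.577
```

```bash
python3 go.py .570 .0035 .24; python3 - <<'E'
from h import *
save('scene','s2');save('top','t2')
E
```

```text
t7.72 p [567.3   3.4 238.4] F [-0.4 -0.7 -4.3] M [-0.06 -0.01 -0.02] w0.577 q [ 0.29  0.28 -0.11 -0.   -1.19 -2.04]
toolx [-0.006 -0.    -1.   ] y yaw 169.96 z yaw 79.96 deg
delta tool mm [-1.6 -2.6  0.6]
```

View pics/s2.png

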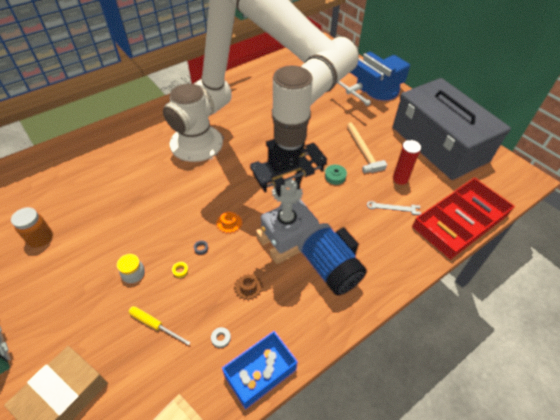

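View pics/t2.png

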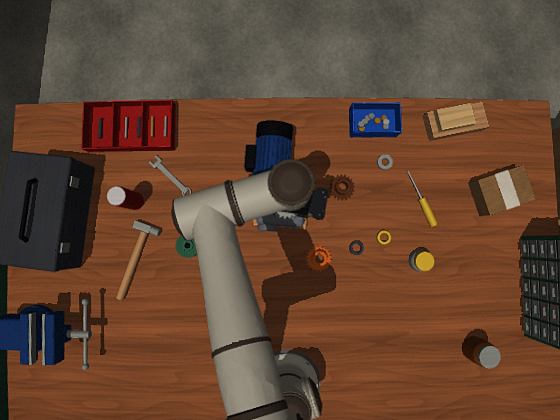

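```bash
python3 - <<'E'
from ov import *
a=r.grab_frame('scene')
A=up(a,240,140,340,240,7); 
from go import st
o,p,R=st(); print(p,R[:,0])
c=p[:2]; z=p[2]-.0115
draw(A,'scene',circ(c,.025,z+.034),240,140,7,(255,0,0));draw(A,'scene',circ(c,.0435,z),240,140,7,(0,255,0))
draw(A,'scene',circ((.570,.0035),.014,.158),240,140,7,(0,0,255));draw(A,'scene',circ((.570,.0035),.020,.132),240,140,7,(0,0,255))
draw(A,'scene',circ((.570,.0035),.0095,.194),240,140,7,(0,0,255))
cv2.imwrite('pics/ov3.png',A[:600])
E
```

```text
[0.56839332 0.00322945 0.2397949 ] [-3.37747795e-03 -2.96792973e-04 -9.99994252e-01]
```

View pics/ov3.png

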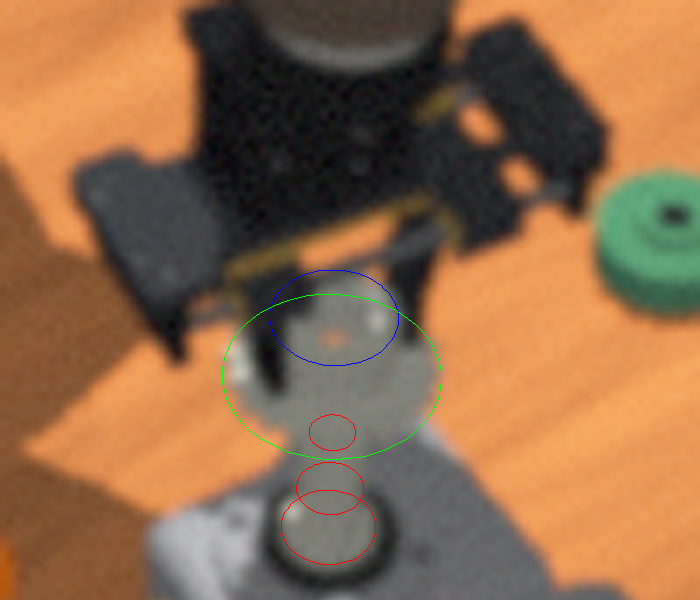

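play_rows(
  commands=[
    [[6,-0.8,0,0],[10,-0.8,0,0],[8,0,0,0],[4,0,0,0],[0,0,0,0]],
  ],
)

```text
clock: 8.28
tool_pos: [0.5699, 0.0026, 0.2113]
eef_rot: [0.54, -0.454, 0.543, 0.455]
contact_force: [-0.2, -0.2, -4.8]
width: 0.575
```

play_rows(
  commands=[
    [[0,0,0,0],[0,0,0,0],[0,0,0,0],[0,0,0,0]],
  ],
)

```text
clock: 8.62
tool_pos: [0.5713, 0.0029, 0.214]
eef_rot: [0.542, -0.455, 0.541, 0.454]
contact_force: [-0.2, 0.0, -5.2]
width: 0.573
```

```bash
python3 go.py .570 .0035 .2055;  python3 - <<'E'
from ov import *
a=r.grab_frame('scene')
cv2.imwrite('pics/n4.png',up(a,245,150,325,225,8))
E
```

```text
t8.62 p [571.3   2.9 214. ] F [-0.2  0.  -5.2] M [-0.01 -0.   -0.07] w0.573 q [ 0.29  0.3  -0.14  0.   -1.13 -2.03]
toolx [ 0.001  0.    -1.   ] y yaw 170.02 z yaw 80.02 deg
delta tool mm [8.5 1.4 0.4]
```

View pics/n4.png

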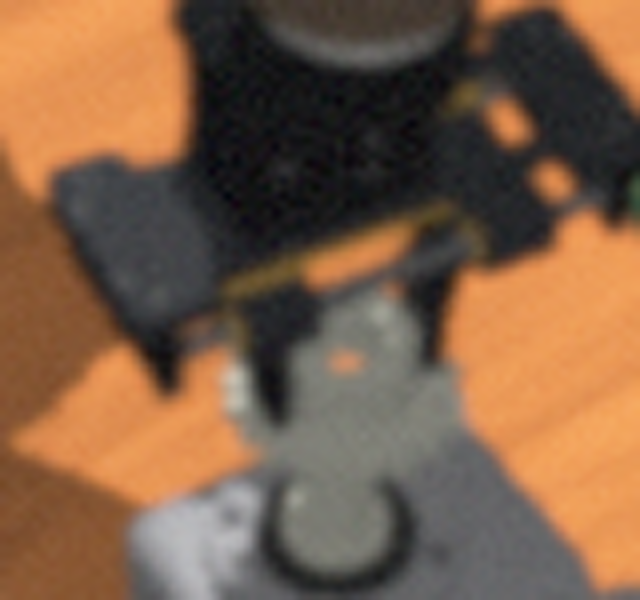

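play_rows(
  commands=[
    [[3,0.7,0,0],[4,0.7,0,0],[4,0,0,0],[2,0,0,0],[0,0,0,0]],
  ],
)

```text
clock: 9.08
tool_pos: [0.5691, 0.003, 0.1995]
eef_rot: [0.541, -0.454, 0.542, 0.455]
contact_force: [0.5, 0.5, -5.3]
width: 0.578
```

play_rows(
  commands=[
    [[1,0,0,0],[1,0,0,0],[1,0,0,0],[0,0,0,0],[0,0,0,0]],
  ],
)

```text
clock: 9.5
tool_pos: [0.5697, 0.0031, 0.1975]
eef_rot: [0.542, -0.455, 0.542, 0.455]
contact_force: [-0.1, -0.5, -4.8]
width: 0.575
```

```bash
python3 go.py .570 .0035 .1775
```

```text
t9.50 p [569.7   3.1 197.5] F [-0.1 -0.5 -4.8] M [ 0.   -0.06 -0.02] w0.575 q [ 0.29  0.31 -0.17  0.   -1.09 -2.03]
toolx [ 0. -0. -1.] y yaw 170.02 z yaw 80.02 deg
delta tool mm [20.  -0.2  0.5]
```

play_rows(
  commands=[
    [[2,0,0,0],[2,0,0,0],[2,0,0,0],[2,0,0,0],[0,0,0,0]],
  ],
)

```text
clock: 9.92
tool_pos: [0.5693, 0.003, 0.1888]
eef_rot: [0.541, -0.454, 0.542, 0.455]
contact_force: [-0.6, 0.3, -5.9]
width: 0.577
```

play_rows(
  commands=[
    [[2,0,0,0],[2,0,0,0],[2,0,0,0],[2,0,0,0],[0,0,0,0]],
  ],
)

```text
clock: 10.33
tool_pos: [0.5693, 0.003, 0.1808]
eef_rot: [0.541, -0.454, 0.542, 0.455]
contact_force: [-0.2, 1.2, -5.1]
width: 0.573
```

play_rows(
  commands=[
    [[2,0,0,0],[2,0,0,0],[2,0,0,0],[0,0,0,0],[0,0,0,0]],
  ],
)

```text
clock: 10.75
tool_pos: [0.5696, 0.003, 0.1753]
eef_rot: [0.541, -0.455, 0.542, 0.455]
contact_force: [1.1, 0.6, -5.1]
width: 0.571
```

```bash
python3 go.py .570 .0035 .1695
```

```text
t10.75 p [569.6   3.  175.3] F [ 1.1  0.6 -5.1] M [-0.05  0.02 -0.  ] w0.571 q [ 0.29  0.33 -0.2   0.   -1.04 -2.03]
toolx [-0. -0. -1.] y yaw 170.02 z yaw 80.02 deg
delta tool mm [ 5.8 -0.3  0.5]
```

play_rows(
  commands=[
    [[1.5,-0.3,0.4,0],[1.5,0,0,0],[1,0,0,0],[0,0,0,0],[0,0,0,0]],
  ],
)

```text
clock: 11.17
tool_pos: [0.57, 0.0034, 0.1714]
eef_rot: [0.542, -0.455, 0.542, 0.455]
contact_force: [-0.9, 0.0, -5.1]
width: 0.575
```

play_rows(
  commands=[
    [[1,0,0,0],[0.5,0,0,0],[0,0,0,0],[0,0,0,0]],
  ],
)

```text
clock: 11.5
tool_pos: [0.57, 0.0034, 0.1699]
eef_rot: [0.542, -0.455, 0.542, 0.455]
contact_force: [-0.0, 0.4, -4.9]
width: 0.577
```

```bash
python3 go.py .570 .0035 .1695
```

```text
t11.50 p [570.    3.4 169.9] F [-0.   0.4 -4.9] M [-0.02 -0.04  0.05] w0.577 q [ 0.29  0.34 -0.21  0.   -1.03 -2.04]
toolx [-0. -0. -1.] y yaw 170.02 z yaw 80.02 deg
delta tool mm [0.4 0.  0.1]
```

play_rows(
  commands=[
    [[0.6,0,0,0],[0,0,0,0],[0,0,0,0]],
  ],
)

```text
clock: 11.75
tool_pos: [0.5702, 0.0034, 0.1695]
eef_rot: [0.542, -0.455, 0.542, 0.455]
contact_force: [1.0, 0.1, -4.7]
width: 0.571
```

play_rows(
  commands=[
    [[0.6,0,0,0],[0,0,0,0],[0,0,0,0]],
  ],
)

```text
clock: 12.0
tool_pos: [0.5702, 0.0034, 0.1692]
eef_rot: [0.542, -0.455, 0.541, 0.454]
contact_force: [-0.2, 1.2, -2.8]
width: 0.571
```

play_rows(
  commands=[
    [[0.6,0,0,0],[0,0,0,0],[0,0,0,0]],
  ],
)

```text
clock: 12.25
tool_pos: [0.5704, 0.0034, 0.1688]
eef_rot: [0.542, -0.455, 0.541, 0.454]
contact_force: [-0.3, 0.5, -0.7]
width: 0.575
```

About 4 N of contact at the key-top height, so the sprocket is resting on the key. Next I turn slowly toward the expected angle.

play_rows(
  commands=[
    [[0,0,0,0.03],[0,0,0,0.03],[0,0,0,0.03],[0,0,0,0]],
  ],
)

```text
clock: 12.58
tool_pos: [0.5695, 0.0029, 0.1685]
eef_rot: [0.561, -0.43, 0.562, 0.43]
contact_force: [-2.2, -1.9, 1.5]
width: 0.579
```

play_rows(
  commands=[
    [[0,0,0,0.03],[0,0,0,0.03],[0,0,0,0]],
  ],
)

```text
clock: 12.83
tool_pos: [0.5697, 0.0036, 0.1673]
eef_rot: [0.574, -0.412, 0.574, 0.413]
contact_force: [-0.4, 0.4, -5.9]
width: 0.574
```

```bash
python3 go.py
```

```text
t12.83 p [569.7   3.6 167.3] F [-0.4  0.4 -5.9] M [-0.05 -0.   -0.01] w0.574 q [ 0.29  0.34 -0.21 -0.   -1.02 -2.18]
toolx [-0.001  0.001 -1.   ] y yaw 161.41 z yaw 71.41 deg
```

It dropped in: z fell 1.5 mm and the contact force vanished. I'll turn a little further to centre it, then ease down.

play_rows(
  commands=[
    [[1,0,0,0],[0,0,0,0.03],[0,0,0,0],[0,0,0,0]],
  ],
)

```text
clock: 13.17
tool_pos: [0.5699, 0.0035, 0.1666]
eef_rot: [0.58, -0.404, 0.58, 0.405]
contact_force: [1.0, -0.9, -5.5]
width: 0.571
```

```bash
python3 go.py
```

```text
t13.17 p [569.9   3.5 166.6] F [ 1.  -0.9 -5.5] M [-0.05 -0.01  0.04] w0.571 q [ 0.29  0.34 -0.21 -0.   -1.02 -2.21]
toolx [-0.001  0.    -1.   ] y yaw 159.78 z yaw 69.78 deg
```

play_rows(
  commands=[
    [[1,0,0,0],[1,0,0,0],[1,0,0,0],[0,0,0,0]],
  ],
)

```text
clock: 13.5
tool_pos: [0.5698, 0.0034, 0.1638]
eef_rot: [0.58, -0.404, 0.58, 0.404]
contact_force: [0.4, -0.4, -5.1]
width: 0.577
```

play_rows(
  commands=[
    [[1,0,0,0],[1,0,0,0],[1,0,0,0],[1,0,0,0],[0,0,0,0]],
  ],
)

```text
clock: 13.92
tool_pos: [0.5699, 0.0034, 0.1599]
eef_rot: [0.58, -0.404, 0.58, 0.404]
contact_force: [0.2, 0.1, -4.8]
width: 0.574
```

```bash
python3 go.py
```

```text
t13.92 p [569.9   3.4 159.9] F [ 0.2  0.1 -4.8] M [-0.07 -0.05 -0.02] w0.574 q [ 0.29  0.34 -0.22 -0.   -1.01 -2.22]
toolx [-0.001 -0.    -1.   ] y yaw 159.70 z yaw 69.70 deg
```

play_rows(
  commands=[
    [[1.3,0,0,0],[1.3,0,0,0],[1.3,0,0,0],[1.3,0,0,0],[0,0,0,0]],
  ],
)

```text
clock: 14.33
tool_pos: [0.5698, 0.0034, 0.1545]
eef_rot: [0.58, -0.404, 0.581, 0.404]
contact_force: [-1.5, 0.2, -5.1]
width: 0.574
```

play_rows(
  commands=[
    [[1.3,0,0,0],[1.3,0,0,0],[1.3,0,0,0],[1.3,0,0,0],[0,0,0,0]],
  ],
)

```text
clock: 14.75
tool_pos: [0.5698, 0.0034, 0.1493]
eef_rot: [0.58, -0.404, 0.581, 0.404]
contact_force: [0.3, -0.5, -5.5]
width: 0.57
```

play_rows(
  commands=[
    [[1,0,0,0],[1,0,0,0],[1,0,0,0],[0.8,0,0,0],[0,0,0,0]],
  ],
)

```text
clock: 15.17
tool_pos: [0.5699, 0.0034, 0.1457]
eef_rot: [0.58, -0.404, 0.58, 0.404]
contact_force: [0.2, -0.6, -5.8]
width: 0.572
```

```bash
python3 go.py
```

```text
t15.17 p [569.9   3.4 145.7] F [ 0.2 -0.6 -5.8] M [-0.01  0.02 -0.02] w0.572 q [ 0.29  0.36 -0.24 -0.   -0.97 -2.22]
toolx [-0. -0. -1.] y yaw 159.70 z yaw 69.70 deg
```

play_rows(
  commands=[
    [[0.8,0,0,0],[0.6,0,0,0],[0,0,0,0],[0,0,0,0]],
  ],
)

```text
clock: 15.5
tool_pos: [0.57, 0.0034, 0.1445]
eef_rot: [0.58, -0.404, 0.58, 0.404]
contact_force: [-0.4, -0.1, -5.5]
width: 0.574
```

play_rows(
  commands=[
    [[0.5,0,0,0],[0.3,0,0,0],[0,0,0,0],[0,0,0,0]],
  ],
)

```text
clock: 15.83
tool_pos: [0.57, 0.0034, 0.1437]
eef_rot: [0.58, -0.404, 0.58, 0.404]
contact_force: [0.4, -0.2, -4.7]
width: 0.576
```

play_rows(
  commands=[
    [[0.6,0,0,0],[0,0,0,0],[0,0,0,0]],
  ],
)

```text
clock: 16.08
tool_pos: [0.5702, 0.0034, 0.1435]
eef_rot: [0.58, -0.404, 0.58, 0.404]
contact_force: [-0.5, 0.4, -2.4]
width: 0.57
```

Shoulder contact at 143.5 mm, as predicted. One more light press, then release.

play_rows(
  commands=[
    [[0.7,0,0,0],[0,0,0,0],[0,0,0,0]],
  ],
)

```text
clock: 16.33
tool_pos: [0.5702, 0.0034, 0.1434]
eef_rot: [0.58, -0.404, 0.58, 0.404]
contact_force: [-3.5, 0.1, 3.1]
width: 0.578
```

play_rows(
  commands=[
    [[0,0,0,0],[0,0,0,0],[0,0,0,0],[0,0,0,0],[0,0,0,0]],
  ],
  grip=1,
)

```text
clock: 16.75
tool_pos: [0.5704, 0.0034, 0.1424]
eef_rot: [0.58, -0.404, 0.58, 0.404]
contact_force: [-0.1, 0.7, -0.3]
width: 0.867
```

play_rows(
  commands=[
    [[0,0,0,0],[0,0,0,0],[0,0,0,0]],
  ],
)

```text
clock: 17.0
tool_pos: [0.5701, 0.0034, 0.1424]
eef_rot: [0.58, -0.404, 0.58, 0.404]
contact_force: [0.6, -0.6, 0.4]
width: 0.987
```

```bash
python3 go.py
```

```text
t17.00 p [570.1   3.4 142.4] F [ 0.6 -0.6  0.4] M [-0.07 -0.03 -0.02] w0.987 q [ 0.29  0.36 -0.24  0.   -0.97 -2.22]
toolx [ 0. -0. -1.] y yaw 159.70 z yaw 69.70 deg
```

play_rows(
  commands=[
    [[-5,0,0,0],[-20,0,0,0],[-30,0,0,0],[-30,0,0,0],[-20,0,0,0]],
  ],
)

```text
clock: 17.42
tool_pos: [0.571, 0.0033, 0.251]
eef_rot: [0.581, -0.405, 0.579, 0.403]
contact_force: [0.7, 0.5, 1.0]
width: 1.002
```

play_rows(
  commands=[
    [[0,0,0,-0.1],[0,0,0,-0.12],[0,0,0,-0.12],[0,0,0,-0.12],[0,0,0,-0.12]],
  ],
)

```text
clock: 17.83
tool_pos: [0.57, 0.0034, 0.248]
eef_rot: [-0.439, 0.555, -0.439, -0.554]
contact_force: [-0.5, 0.8, 0.1]
width: 1.002
```

play_rows(
  commands=[
    [[0,0,0,-0.12],[0,0,0,-0.12],[0,0,0,-0.12],[0,0,0,-0.12],[0,0,0,-0.12]],
  ],
)

```text
clock: 18.25
tool_pos: [0.57, 0.0034, 0.2478]
eef_rot: [-0.255, 0.659, -0.255, -0.659]
contact_force: [-0.5, 0.5, 0.7]
width: 1.0
```

play_rows(
  commands=[
    [[0,0,0,-0.12],[0,0,0,-0.12],[0,0,0,-0.12],[0,0,0,-0.12],[0,0,0,-0.12]],
  ],
)

```text
clock: 18.67
tool_pos: [0.57, 0.0034, 0.2479]
eef_rot: [-0.049, 0.706, -0.049, -0.705]
contact_force: [-0.1, -0.4, 0.9]
width: 1.002
```

```bash
python3 go.py .4393 -.2307 .2
```

```text
t18.67 p [570.    3.4 247.9] F [-0.1 -0.4  0.9] M [-0.03  0.11 -0.01] w1.002 q [ 0.29  0.27 -0.09  0.   -1.21 -0.43]
toolx [ 0.  0. -1.] y yaw -97.97 z yaw 172.03 deg
delta tool mm [ 47.8 250.   97. ]
```

play_rows(
  commands=[
    [[0,15,6,0],[0,31,12,0],[0,33,13,0],[0,33,13,0],[0,33,13,0]],
  ],
)

```text
clock: 19.08
tool_pos: [0.4912, -0.1333, 0.2478]
eef_rot: [-0.052, 0.705, -0.052, -0.705]
contact_force: [0.5, -1.1, 1.0]
width: 1.001
```

play_rows(
  commands=[
    [[0,33,13,0],[0,33,13,0],[0,26,10,0],[0,13,4,0],[0,0,0,0]],
  ],
)

```text
clock: 19.5
tool_pos: [0.4359, -0.2322, 0.248]
eef_rot: [-0.053, 0.705, -0.053, -0.705]
contact_force: [0.2, 0.7, 0.1]
width: 1.0
```

play_rows(
  commands=[
    [[30,0,0,0],[35,0,0,0],[35,0,0,0],[30,0,0,0],[15,0,0,0]],
  ],
)

```text
clock: 19.92
tool_pos: [0.4355, -0.229, 0.0991]
eef_rot: [0.052, -0.703, 0.051, 0.707]
contact_force: [0.0, -0.4, -0.1]
width: 1.001
```

play_rows(
  commands=[
    [[0,0,0,0],[0,0,0,0],[0,0,0,0],[0,0,0,0]],
  ],
)

```text
clock: 20.25
tool_pos: [0.4393, -0.2301, 0.1042]
eef_rot: [-0.051, 0.707, -0.051, -0.704]
contact_force: [-0.2, -0.1, 0.2]
width: 0.995
```

```bash
python3 go.py .4393 -.2307 .005; python3 - <<'E'
from ov import *
a=r.grab_frame('scene');b=r.grab_frame('top')
c=(.570,.0034)
A=up(a,250,170,330,250,5);B=up(b,245,165,325,245,5)
for I,cam,x0,y0 in((A,'scene',250,170),(B,'top',245,165)):
    draw(I,cam,circ(c,.025,.166),x0,y0,5,(255,0,0));draw(I,cam,circ(c,.0435,.140),x0,y0,5,(0,255,0))
C=up(a,160,190,240,270,5);D=up(b,320,205,400,285,5)
cv2.imwrite('pics/n5.png',cv2.resize(np.vstack([np.hstack([A,B]),np.hstack([C,D])]),(600,600)))
E
```

```text
t20.25 p [ 439.3 -230.1  104.2] F [-0.2 -0.1  0.2] M [ 0.04 -0.01 -0.02] w0.995 q [-0.15  0.29 -0.47  0.   -0.81  0.01]
toolx [ 0.004 -0.001 -1.   ] y yaw -98.29 z yaw 171.71 deg
delta tool mm [99.2  0.6  0.3]
```

View pics/n5.png

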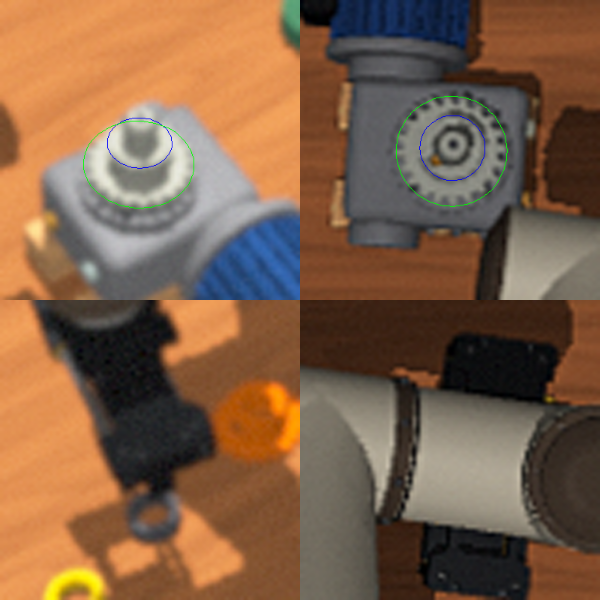

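The sprocket sits on the model outline in both views, with the hub top at about 166 mm and the brass key visible in the keyway. The dark collar is under the open fingers, so I descend.

play_rows(
  commands=[
    [[15,0.3,0,0],[25,0.3,0,0],[25,0,0,0],[15,0,0,0],[6,0,0,0]],
  ],
)

```text
clock: 20.77
tool_pos: [0.4368, -0.2303, 0.0151]
eef_rot: [0.052, -0.704, 0.051, 0.706]
contact_force: [-0.1, 0.0, 0.1]
width: 1.001
```

play_rows(
  commands=[
    [[0,0,0,0],[0,0,0,0],[0,0,0,0],[0,0,0,0]],
  ],
)

```text
clock: 21.1
tool_pos: [0.4389, -0.2307, 0.0178]
eef_rot: [-0.051, 0.706, -0.051, -0.704]
contact_force: [-0.2, 0.6, -0.3]
width: 1.0
```

```bash
python3 go.py .4393 -.2307 .005
```

```text
t21.10 p [ 438.9 -230.7   17.8] F [-0.2  0.6 -0.3] M [0.04 0.06 0.03] w1.000 q [-0.16  0.43 -0.55  0.   -0.59  0.01]
toolx [ 0.003 -0.001 -1.   ] y yaw -98.29 z yaw 171.71 deg
delta tool mm [12.8 -0.1 -0.4]
```

play_rows(
  commands=[
    [[5,0,0,0],[4,0,0,0],[3,0,0,0],[0,0,0,0],[0,0,0,0]],
  ],
)

```text
clock: 21.52
tool_pos: [0.4376, -0.2305, 0.0041]
eef_rot: [0.051, -0.705, 0.051, 0.706]
contact_force: [-0.6, 0.1, 0.4]
width: 0.998
```

play_rows(
  commands=[
    [[0,0,0,0],[0,0,0,0],[0,0,0,0],[0,0,0,0],[0,0,0,0]],
  ],
  grip=-1,
  squeeze=12,
)

```text
clock: 21.93
tool_pos: [0.4379, -0.2306, 0.0045]
eef_rot: [-0.051, 0.705, -0.051, -0.705]
contact_force: [-0.2, -0.4, 0.6]
width: 0.706
```

play_rows(
  commands=[
    [[0,0,0,0],[0,0,0,0],[0,0,0,0],[0,0,0,0]],
  ],
)

```text
clock: 22.27
tool_pos: [0.4379, -0.2306, 0.0045]
eef_rot: [-0.051, 0.705, -0.051, -0.705]
contact_force: [0.7, 0.4, -0.2]
width: 0.517
```

```bash
python3 go.py .4393 -.2307 .005
```

```text
t22.27 p [ 437.9 -230.6    4.5] F [ 0.7  0.4 -0.2] M [-0.03  0.08  0.04] w0.517 q [-0.16  0.45 -0.56  0.   -0.56  0.01]
toolx [ 0. -0. -1.] y yaw -98.31 z yaw 171.69 deg
delta tool mm [-0.5 -0.1 -1.4]
```

play_rows(
  commands=[
    [[-5,0,0,0],[-15,0,0,0],[-30,0,0,0],[-35,0,0,0],[-35,0,0,0]],
  ],
)

```text
clock: 22.68
tool_pos: [0.4369, -0.2303, 0.1255]
eef_rot: [0.051, -0.704, 0.051, 0.706]
contact_force: [1.7, 0.1, -1.4]
width: 0.519
```

play_rows(
  commands=[
    [[-35,0,0,0],[-35,0,0,0],[-25,0,0,0],[-10,0,0,0],[0,0,0,0]],
  ],
)

```text
clock: 23.1
tool_pos: [0.4389, -0.2308, 0.2321]
eef_rot: [-0.051, 0.707, -0.051, -0.703]
contact_force: [0.0, -0.5, -1.2]
width: 0.519
```

```bash
python3 go.py .570 .0034 .215
```

```text
t23.10 p [ 438.9 -230.8  232.1] F [ 0.  -0.5 -1.2] M [ 0.01  0.13 -0.01] w0.519 q [-0.16  0.15 -0.29  0.   -1.12  0.01]
toolx [ 0.006 -0.001 -1.   ] y yaw -98.30 z yaw 171.70 deg
delta tool mm [  17.5 -250.7  -95.8]
```

play_rows(
  commands=[
    [[0,-15,-6,0],[0,-31,-12,0],[0,-33,-13,0],[0,-33,-13,0],[0,-33,-13,0]],
  ],
)

```text
clock: 23.52
tool_pos: [0.5142, -0.0939, 0.2267]
eef_rot: [0.052, -0.703, 0.052, 0.707]
contact_force: [0.1, -1.1, -1.8]
width: 0.517
```

play_rows(
  commands=[
    [[0,-33,-13,0],[0,-33,-13,0],[0,-26,-10,0],[0,-13,-3,0],[0,0,0,0]],
  ],
)

```text
clock: 23.93
tool_pos: [0.5687, 0.0052, 0.2263]
eef_rot: [0.05, -0.704, 0.051, 0.707]
contact_force: [-1.0, -1.1, -0.9]
width: 0.519
```

play_rows(
  commands=[
    [[0,0,0,0],[0,0,0,0],[0,0,0,0]],
  ],
)

```text
clock: 24.18
tool_pos: [0.5681, 0.0018, 0.2289]
eef_rot: [0.052, -0.705, 0.052, 0.706]
contact_force: [0.7, -0.7, -0.8]
width: 0.517
```

```bash
python3 go.py .570 .0034 .2;  python3 - <<'E'
from ov import *
from go import st
a=r.grab_frame('scene')
A=up(a,245,140,325,215,8)
o,p,R=st()
draw(A,'scene',circ(p[:2],.0225,p[2]-.0045),245,140,8,(0,255,0));draw(A,'scene',circ(p[:2],.0225,p[2]+.0115),245,140,8,(255,0,0))
cv2.imwrite('pics/n6.png',A)
E
```

```text
t24.18 p [568.1   1.8 228.9] F [ 0.7 -0.7 -0.8] M [0.04 0.1  0.02] w0.517 q [ 0.29  0.28 -0.12 -0.   -1.16 -0.43]
toolx [-0.001 -0.    -1.   ] y yaw -98.39 z yaw 171.61 deg
delta tool mm [28.9 -1.9 -1.7]
```

View pics/n6.png

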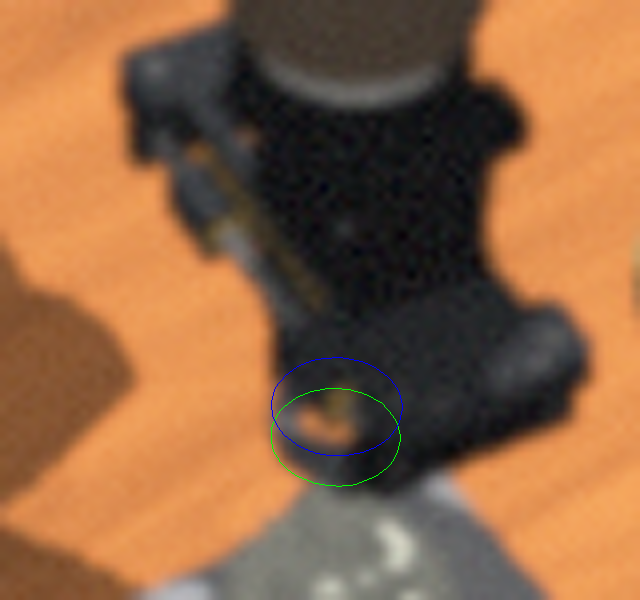

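The collar is held where expected, with its outline matching near (335,420) in the crop. Now I align and descend.

play_rows(
  commands=[
    [[5,-1,-1,0],[8,-0.9,-0.7,0],[5,0,0,0],[2,0,0,0],[0,0,0,0]],
  ],
)

```text
clock: 24.65
tool_pos: [0.5703, 0.0044, 0.2083]
eef_rot: [0.051, -0.704, 0.052, 0.706]
contact_force: [-0.2, 0.2, -1.2]
width: 0.52
```

play_rows(
  commands=[
    [[0,0,0,0],[0,0,0,0],[0,0,0,0],[0,0,0,0]],
  ],
)

```text
clock: 24.98
tool_pos: [0.5711, 0.0047, 0.2097]
eef_rot: [-0.051, 0.705, -0.051, -0.705]
contact_force: [0.4, 0.5, -0.8]
width: 0.526
```

```bash
python3 go.py .570 .0034 .194
```

```text
t24.98 p [571.1   4.7 209.7] F [ 0.4  0.5 -0.8] M [0.05 0.05 0.02] w0.526 q [ 0.29  0.3  -0.15  0.   -1.12 -0.44]
toolx [ 0.001  0.    -1.   ] y yaw -98.30 z yaw 171.70 deg
delta tool mm [15.7  1.4  0.9]
```

play_rows(
  commands=[
    [[3,1.2,0.9,0],[3,0,0,0],[2,0,0,0],[0,0,0,0],[0,0,0,0]],
  ],
)

```text
clock: 25.4
tool_pos: [0.5698, 0.0035, 0.2012]
eef_rot: [0.051, -0.705, 0.051, 0.705]
contact_force: [0.2, 0.1, -1.8]
width: 0.521
```

play_rows(
  commands=[
    [[0,0,0,0],[0,0,0,0],[0,0,0,0]],
  ],
)

```text
clock: 25.65
tool_pos: [0.57, 0.0036, 0.2016]
eef_rot: [-0.051, 0.705, -0.051, -0.705]
contact_force: [-0.1, -0.5, -1.7]
width: 0.52
```

```bash
python3 go.py .570 .0034 .194
```

```text
t25.65 p [570.    3.6 201.6] F [-0.1 -0.5 -1.7] M [ 0.15  0.15 -0.  ] w0.520 q [ 0.29  0.31 -0.16  0.   -1.1  -0.44]
toolx [ 0.  0. -1.] y yaw -98.31 z yaw 171.69 deg
delta tool mm [ 7.6  0.2 -0.1]
```

play_rows(
  commands=[
    [[1,0,0,0],[1,0,0,0],[1,0,0,0],[1,0,0,0],[0,0,0,0]],
  ],
)

```text
clock: 26.07
tool_pos: [0.5697, 0.0035, 0.1971]
eef_rot: [0.051, -0.705, 0.051, 0.705]
contact_force: [0.9, -0.2, -1.6]
width: 0.517
```

play_rows(
  commands=[
    [[1,0,0,0],[1,0,0,0],[1,0,0,0],[0,0,0,0]],
  ],
)

```text
clock: 26.4
tool_pos: [0.5697, 0.0035, 0.1942]
eef_rot: [0.051, -0.705, 0.051, 0.705]
contact_force: [-0.4, 0.1, -1.2]
width: 0.517
```

play_rows(
  commands=[
    [[1,0,0,0],[1,0,0,0],[0,0,0,0],[0,0,0,0]],
  ],
)

```text
clock: 26.73
tool_pos: [0.5698, 0.0035, 0.1924]
eef_rot: [0.051, -0.705, 0.051, 0.705]
contact_force: [0.8, 0.3, -0.7]
width: 0.52
```

```bash
python3 go.py .570 .0034 .194
```

```text
t26.73 p [569.8   3.5 192.4] F [ 0.8  0.3 -0.7] M [0.05 0.07 0.04] w0.520 q [ 0.29  0.32 -0.18  0.   -1.08 -0.44]
toolx [-0. -0. -1.] y yaw -98.31 z yaw 171.69 deg
delta tool mm [-1.6  0.1 -0.2]
```

play_rows(
  commands=[
    [[1,0,0,0],[1,0,0,0],[0,0,0,0],[0,0,0,0]],
  ],
)

```text
clock: 27.07
tool_pos: [0.5698, 0.0035, 0.1903]
eef_rot: [0.051, -0.705, 0.051, 0.705]
contact_force: [0.7, 0.8, -0.4]
width: 0.521
```

play_rows(
  commands=[
    [[1,0,0,0],[1,0,0,0],[1,0,0,0],[0,0,0,0]],
  ],
)

```text
clock: 27.4
tool_pos: [0.5697, 0.0035, 0.1872]
eef_rot: [0.051, -0.705, 0.051, 0.705]
contact_force: [-0.3, -0.7, -1.6]
width: 0.524
```

play_rows(
  commands=[
    [[1,0,0,0],[1,0,0,0],[1,0,0,0],[1,0,0,0],[0,0,0,0]],
  ],
)

```text
clock: 27.82
tool_pos: [0.5697, 0.0035, 0.1831]
eef_rot: [0.051, -0.705, 0.051, 0.705]
contact_force: [-0.9, 0.5, -0.7]
width: 0.518
```

```bash
python3 go.py .570 .0034 .1705
```

```text
t27.82 p [569.7   3.5 183.1] F [-0.9  0.5 -0.7] M [0.04 0.1  0.03] w0.518 q [ 0.29  0.32 -0.19 -0.   -1.06 -0.44]
toolx [-0.001 -0.    -1.   ] y yaw -98.31 z yaw 171.69 deg
delta tool mm [12.6  0.1 -0.3]
```

play_rows(
  commands=[
    [[1,0,0,0],[1,0,0,0],[1,0,0,0],[1,0,0,0],[0,0,0,0]],
  ],
)

```text
clock: 28.23
tool_pos: [0.5697, 0.0035, 0.1792]
eef_rot: [0.051, -0.705, 0.051, 0.705]
contact_force: [-0.3, 0.6, -1.3]
width: 0.524
```

play_rows(
  commands=[
    [[1,0,0,0],[1,0,0,0],[1,0,0,0],[1,0,0,0],[0,0,0,0]],
  ],
)

```text
clock: 28.65
tool_pos: [0.5697, 0.0035, 0.1752]
eef_rot: [0.051, -0.705, 0.051, 0.705]
contact_force: [0.5, -0.2, -2.1]
width: 0.519
```

play_rows(
  commands=[
    [[1,0,0,0],[1,0,0,0],[0.7,0,0,0],[0,0,0,0],[0,0,0,0]],
  ],
)

```text
clock: 29.07
tool_pos: [0.5698, 0.0035, 0.1727]
eef_rot: [0.051, -0.705, 0.051, 0.705]
contact_force: [-0.2, -0.4, -0.9]
width: 0.518
```

play_rows(
  commands=[
    [[0.6,0,0,0],[0.4,0,0,0],[0,0,0,0],[0,0,0,0]],
  ],
)

```text
clock: 29.4
tool_pos: [0.5698, 0.0036, 0.1717]
eef_rot: [0.051, -0.705, 0.051, 0.705]
contact_force: [0.4, -0.1, -1.1]
width: 0.518
```

play_rows(
  commands=[
    [[0.5,0,0,0],[0.3,0,0,0],[0,0,0,0],[0,0,0,0]],
  ],
)

```text
clock: 29.73
tool_pos: [0.5698, 0.0035, 0.1709]
eef_rot: [0.051, -0.705, 0.051, 0.705]
contact_force: [0.1, -0.0, -0.5]
width: 0.52
```

play_rows(
  commands=[
    [[0.5,0,0,0],[0,0,0,0],[0,0,0,0]],
  ],
)

```text
clock: 29.98
tool_pos: [0.5699, 0.0036, 0.1705]
eef_rot: [-0.051, 0.705, -0.051, -0.705]
contact_force: [0.8, -0.1, -1.0]
width: 0.519
```

play_rows(
  commands=[
    [[0.5,0,0,0],[0,0,0,0],[0,0,0,0]],
  ],
)

```text
clock: 30.23
tool_pos: [0.57, 0.0035, 0.1705]
eef_rot: [-0.051, 0.705, -0.051, -0.705]
contact_force: [-0.4, -0.4, 1.7]
width: 0.516
```

Contact at 170.5 mm with about 3 N, exactly at hub height. I'll release.

play_rows(
  commands=[
    [[0,0,0,0],[0,0,0,0],[0,0,0,0],[0,0,0,0],[0,0,0,0]],
  ],
  grip=1,
)

```text
clock: 30.65
tool_pos: [0.5698, 0.0035, 0.1697]
eef_rot: [0.051, -0.705, 0.051, 0.705]
contact_force: [0.2, 0.6, -0.3]
width: 0.812
```

play_rows(
  commands=[
    [[0,0,0,0],[0,0,0,0],[0,0,0,0],[0,0,0,0]],
  ],
)

```text
clock: 30.98
tool_pos: [0.5699, 0.0036, 0.1699]
eef_rot: [0.051, -0.705, 0.051, 0.705]
contact_force: [1.3, -0.2, -0.3]
width: 0.991
```

play_rows(
  commands=[
    [[-4,0,0,0],[-12,0,0,0],[-25,0,0,0],[-30,0,0,0],[-25,0,0,0]],
  ],
)

```text
clock: 31.4
tool_pos: [0.57, 0.0034, 0.268]
eef_rot: [-0.051, 0.706, -0.051, -0.705]
contact_force: [-0.2, 0.1, 1.2]
width: 0.998
```

play_rows(
  commands=[
    [[0,15,6,0],[0,31,12,0],[0,33,13,0],[0,33,13,0],[0,33,13,0]],
  ],
)

```text
clock: 31.82
tool_pos: [0.4912, -0.1329, 0.266]
eef_rot: [-0.051, 0.705, -0.051, -0.705]
contact_force: [0.9, -0.3, -0.9]
width: 0.998
```

play_rows(
  commands=[
    [[0,33,13,0],[0,25,10,0],[0,12,5,0],[0,0,0,0],[0,0,0,0]],
  ],
)

```text
clock: 32.23
tool_pos: [0.4546, -0.1972, 0.266]
eef_rot: [-0.052, 0.705, -0.052, -0.705]
contact_force: [-0.2, 0.2, 0.2]
width: 0.998
```

```bash
python3 go.py; python3 - <<'E'
from ov import *
a=save('scene','s9');b=save('top','t9')
c=(.570,.0034)
A=up(a,250,170,330,250,5);B=up(b,245,165,325,245,5)
A0=A.copy();B0=B.copy()
for I,cam,x0,y0 in((A,'scene',250,170),(B,'top',245,165)):
    draw(I,cam,circ(c,.0225,.182),x0,y0,5,(0,0,255));draw(I,cam,circ(c,.0435,.140),x0,y0,5,(0,255,0));draw(I,cam,circ(c,.025,.166),x0,y0,5,(255,0,0))
cv2.imwrite('pics/n9.png',cv2.resize(np.vstack([np.hstack([A,B]),np.hstack([A0,B0])]),(600,600)))
E
```

```text
t32.23 p [ 454.6 -197.2  266. ] F [-0.2  0.2  0.2] M [ 0.09  0.08 -0.04] w0.998 q [-0.08  0.13 -0.23 -0.   -1.21 -0.07]
toolx [ 0.001  0.    -1.   ] y yaw -98.38 z yaw 171.62 deg
```

View pics/n9.png

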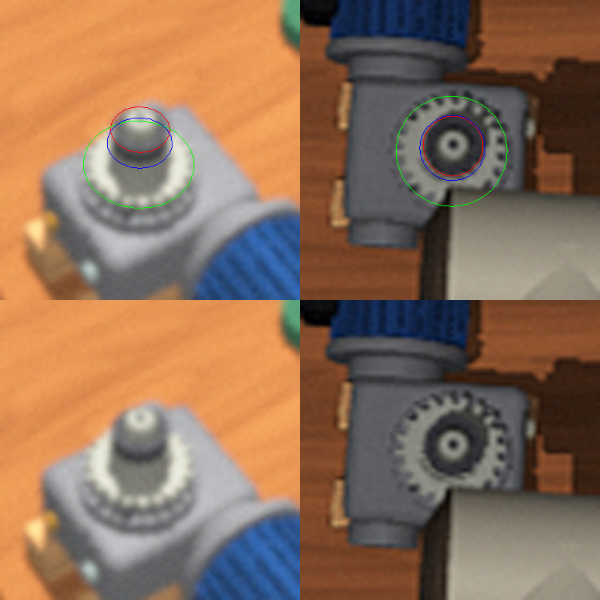

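View pics/s9.png

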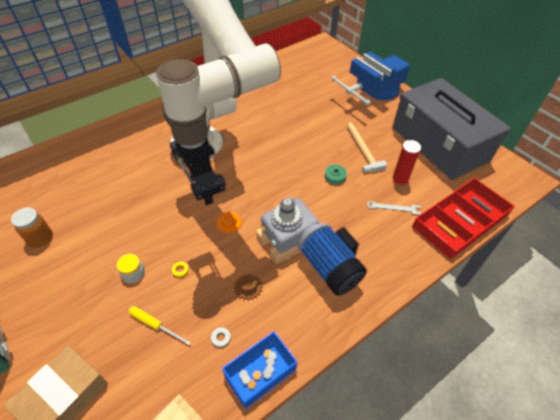

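The sprocket and collar are stacked concentrically on the shaft at about (287,210) in the scene view. The collar lies flat on the hub, the bystanders and decoys have not moved, and the arm is clear.

```bash
python3 -c "
from station import r
print(r.job_done())"
```

```text
the job is handed in; nothing more can be done
None
```

The sprocket is fully home against the shoulder with its keyway on the key, and the collar is lying flat on its hub. I let go of both, and I handed the job in at about 32 s of the 72 s allowed.

- **Sprocket:** I rested it on the key with about 4 N, rising to about 6 N as I began to turn it. It dropped in after roughly 0.15 rad. From there it slid down freely and met the shoulder at the predicted height (TCP at 143.5 mm). I seated it with a press of about 8 N before letting go.
- **Collar:** It went over the shaft with no noticeable side force and met the hub at the predicted height (TCP at 170.5 mm) with about 3 N.
- **Last pictures:** Both parts match the outlines expected of the seated stack. In the scene view, everything else is where it was at the start. In the top view the arm hid part of the gearbox.

None of the checks failed. The two camera views differed by 1–2 mm at first, which is within their calibration.

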